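# Put the canister set back on its tray by size

## Robot

A 6-joint arm with a two-finger parallel gripper is mounted at the origin on the work surface. World frame = base frame: x ahead of the robot, y to its left, z up, the work surface at z = 0. Lengths are in mm, angles in degrees, forces in N, time in s.
With the tool pointing down it reaches from about 350 to 975 mm from the base axis. Payload 7.1 kg.
Tool frame: the origin (TCP) lies at the very end of the fingers, on their centre line; the grasp point (between the pads) lies 19 mm behind it; z points along the fingers, y is the line along which they close (so a half turn about z gives the same grasp; the last joint's range is limited). The gripper opens to 88 mm and grips with 3 to 60 N. Pads are 20 mm wide; open, the fingers measure 115 mm over their backs; the gripper's body (75 mm by 178 mm) begins 61 mm behind the grasp point.
Start: joints at [70.989, 24.242, 93.386, -0, 62.372, -1.089], TCP at [192.296, 594.666, 222.675] pointing down, gripper open.
Joint ranges: [-172.04, 172.04], [-51.8, 120.97], [4.93, 147.93], [-75.15, 255.16], [6.16, 154.13], [-145.62, 145.62]. Speed limits (degrees/s): [136.94, 136.94, 172.46, 180, 180, 180].

## Interface

Orientations are given as [roll, pitch, yaw] about the fixed x, y, z axes, in that order (R = Rz(yaw) Ry(pitch) Rx(roll)).
In Python, from station import robot, read_state, viewer, workorder gives the robot as it stands. Calls block until the motion is done:
- robot.move_ptp(position, orientation): joint-space move of the TCP to a pose.
- robot.servo_line(position, frame=None, velocity=150, until_force=None): straight line of the TCP; frame=None keeps the orientation; velocity is the mean speed in mm/s. With until_force (N) it stops when the force on the tool has changed by that much, and returns True; else False.
- robot.goto_joints(angles): joint-space move.
- robot.open_gripper() and robot.grasp(effort=None): open the fingers fully, or close them until they stop; effort is the grip in N (None keeps the last).
- robot.pause(seconds).
- robot.solve_ik(position, orientation): joint angles nearest the present ones, or None.
- read_state(): the state.
- viewer.snapshot(name): name is "side" or "top" or "wrist"; returns a dict with "image" (384x512x3 uint8, red, green, blue), "fx", "fy", "cx", "cy" (pixels), "R" (3x3) and "t" (3): a world point X has camera coordinates R X + t. Camera axes: x right, y down, z forward; pixel columns grow to the right and rows downward; lengths in mm; the calibration is good to about 2 mm. A picture is of the moment at which its call begins. There is no depth.
A pose or a line that the arm cannot do raises robot.MotionError and nothing moves.
- workorder.hand_in(): hands the job in; it is judged then, once.
Trained networks look in a picture, given as the dict that the camera call returned (one of the last four; its "shot" number tells which), for a name from the list of things; names that differ only in an ending like _2 or _b are one class to them, and where a whole thing is asked for, a point or a joint stands for the part that bears it (a point fixed in the world has none). Each returns a list of dicts, best first, with "score" (0 to 1); they miss things now and then, are a little off and sometimes report something else, mostly with a low value. They report only what shows in the picture. A call takes as long as a camera call. They do not tell look-alikes from the thing itself.
- viewer.masks_of(picture, thing): "pixels" (384x512 bool, what is visible of it) and "at" ([column, row] in pixels, amid what is visible of it).
- viewer.landmark_of(picture, thing): "at" ([column, row] in pixels: a listed point, or the origin of a listed thing).
The state is a dict: "time": time; "joints": joint angles; "dq": joint speeds; "joint_efforts": joint torques, N m; "ee_pos": TCP position; "ee_rot": TCP orientation; "contact_force": force on the tool from outside, world axes, zero at the start; "moment": the same for the moment, N m; "grip_width": opening from 0.0 (shut) to 1.0 (fully open); "grasp_force": force on a finger pad.
Only numpy, scipy, OpenCV 4.12 (cv2) and the standard library are available. Lean on these libraries where they do the work, as an engineer would, in place of code of your own. Each camera call takes 0.05 s, during which the arm holds its last target. There are 200 camera calls.

## Task

Put the four steel canisters back on the wooden tray, each standing in the middle of its own cork pad and lined up by size: the smallest, for tea, on the pad at the kettle's end, then each next larger one beside it, up to the largest at the mixing bowl's end. Keep the canisters upright as you move them, and leave the kettle and the bowl where they stand.

Things in the scene. Friction and masses are not known exactly. Their poses are not given: they have to be found in the camera images.
- canister_tea: the smallest of four plain round steel canisters of the same make: 72 mm across, 70 mm high to the top of its flat lid, plus a round black knob 30 mm across and 30 mm high in the middle of the lid (top of knob 100 mm above the base). Lid and tin are one piece, so it can be lifted by the knob. Loose, under 0.8 kg, stands upright on the counter. Origin: centre of the underside; z up.
- canister_coffee: the second smallest of four plain round steel canisters of the same make: 84 mm across, 90 mm high to the top of its flat lid, plus a round black knob 30 mm across and 30 mm high in the middle of the lid (top of knob 120 mm above the base). Lid and tin are one piece, so it can be lifted by the knob. Loose, under 0.8 kg, stands upright on the counter. Origin: centre of the underside; z up.
- canister_sugar: the second largest of four plain round steel canisters of the same make: 96 mm across, 110 mm high to the top of its flat lid, plus a round black knob 30 mm across and 30 mm high in the middle of the lid (top of knob 140 mm above the base). Lid and tin are one piece, so it can be lifted by the knob. Loose, under 0.8 kg, stands upright on the counter. Origin: centre of the underside; z up.
- canister_flour: the largest of four plain round steel canisters of the same make: 108 mm across, 130 mm high to the top of its flat lid, plus a round black knob 30 mm across and 30 mm high in the middle of the lid (top of knob 160 mm above the base). Lid and tin are one piece, so it can be lifted by the knob. Loose, under 0.8 kg, stands upright on the counter. Origin: centre of the underside; z up.
- pad_1: round cork pad, 100 mm across, 3 mm thick, at the left end (largest y) of a row of four alike, 125 mm apart along the pad's y, on the fixed wooden tray. Origin: centre of its underside, 12 mm above the counter; its top, where a canister stands, is 15 mm above the counter. The tray is 520 mm long, 130 mm wide, 12 mm thick, with end cheeks 26 mm high.
- pad_2: round cork pad, 100 mm across, 3 mm thick, second from the left of a row of four alike, 125 mm apart along the pad's y, on the fixed wooden tray. Origin: centre of its underside, 12 mm above the counter; its top, where a canister stands, is 15 mm above the counter. The tray is 520 mm long, 130 mm wide, 12 mm thick, with end cheeks 26 mm high.
- pad_3: round cork pad, 100 mm across, 3 mm thick, third from the left of a row of four alike, 125 mm apart along the pad's y, on the fixed wooden tray. Origin: centre of its underside, 12 mm above the counter; its top, where a canister stands, is 15 mm above the counter. The tray is 520 mm long, 130 mm wide, 12 mm thick, with end cheeks 26 mm high.
- pad_4: round cork pad, 100 mm across, 3 mm thick, at the right end (smallest y) of a row of four alike, 125 mm apart along the pad's y, on the fixed wooden tray. Origin: centre of its underside, 12 mm above the counter; its top, where a canister stands, is 15 mm above the counter. The tray is 520 mm long, 130 mm wide, 12 mm thick, with end cheeks 26 mm high.
- kettle: steel kettle with a spout and a black hoop handle, 194 mm across, 210 mm high. It stands beyond one end of the tray, to the left (y > 0) or to the right (y < 0): this tells which end of the row takes the smallest canister. Origin: centre of its underside; the spout points along its -x and reaches 125 mm from the centre.
- bowl: white ceramic mixing bowl, empty, 200 mm across the rim, 95 mm high, standing beyond the other end of the tray from the kettle. Origin: centre of its underside. (Also about, not part of the job: a salt and a pepper shaker, 74 mm high, about 0.2 m beyond the tray.)
There are look-alikes about, which are no part of the job. What is shaped like the canister_coffee but red or yellow is not meant. Leave any pink look-alike of the canister_sugar alone.

How it is judged (in metres and radians):
At the end, for the whole second after the job is handed in: Each canister stands on its own cork pad, centred within 15 mm, upright within 0.08 rad, base 10 to 20 mm above the counter, at rest, in order of size: the smallest on the end pad nearest the kettle, the largest on the one nearest the bowl (((world y of kettle above 0 m and horizontal distance between canister_tea and pad_1 below 0.015 m and horizontal distance between canister_coffee and pad_2 below 0.015 m and horizontal distance between canister_sugar and pad_3 below 0.015 m and horizontal distance between canister_flour and pad_4 below 0.015 m) or (world y of kettle below 0 m and horizontal distance between canister_tea and pad_4 below 0.015 m and horizontal distance between canister_coffee and pad_3 below 0.015 m and horizontal distance between canister_sugar and pad_2 below 0.015 m and horizontal distance between canister_flour and pad_1 below 0.015 m)) and height (world z) of canister_tea between 0.01 and 0.02 m and angle between each of canister_tea, canister_coffee, canister_sugar, canister_flour's own z axis and vertical below 0.08 rad and linear speed of each of canister_tea, canister_coffee, canister_sugar, canister_flour below 0.02 m/s and height (world z) of canister_coffee between 0.01 and 0.02 m and height (world z) of canister_sugar between 0.01 and 0.02 m and height (world z) of canister_flour between 0.01 and 0.02 m); the robot touches nothing.
It fails at once if a canister is tipped over (leans more than 0.6 rad) (angle between any of canister_tea, canister_coffee, canister_sugar, canister_flour's own z axis and vertical above 0.6 rad).
It fails at once if the kettle or the bowl is pushed more than 20 mm from where it stood (distance of any of kettle, bowl from where it was at the start of the episode above 0.02 m).
It also fails if it takes over 112 s, if anything falls off the work surface, if the arm or the gripper's body presses on something with over 40 N, if the wrist force passes 120 N, or if a joint passes its speed limit or range.

## Working session

There is one attempt and no reset: what is moved stays moved. The work goes in short steps, each a Python script; the robot and the scene stay as the last script left them, time stands still between calls to the robot, and variables do not carry over. Pictures are saved under pics/ and viewed, at most 14 in all, crops included, and the job is handed in when it is done.

```bash
mkdir -p pics; ls
python3 - <<'E'
from station import robot, read_state, viewer
import cv2, numpy as np
for n in ("top","side"):
    p=viewer.snapshot(n)
    cv2.imwrite(f"pics/{n}0.png",cv2.resize(p["image"][:,:,::-1],(800,600),interpolation=cv2.INTER_CUBIC))
    print(n,p["fx"],p["fy"],p["cx"],p["cy"],np.round(p["R"],4).tolist(),np.round(p["t"],1).tolist(),"cam at",np.round(-np.array(p["R"]).T@np.array(p["t"]),1))
print(read_state())
E
```

```text
pics
top 403.0042640278079 403.0042640278079 257.1945914606827 186.75818121916046 [[-0.0125, -0.9999, -0.001], [-0.9941, 0.0125, -0.1081], [0.1081, -0.0004, -0.9941]] [-13.4, 493.8, 1431.9] cam at [ 335.9  -19.1 1476.9]
side 350.71636639128786 350.71636639128786 256.0070145857461 186.4938947084273 [[0.977, -0.2129, 0.0114], [-0.1557, -0.749, -0.644], [0.1457, 0.6275, -0.7649]] [-452.7, 121.3, 922.4] cam at [ 326.8 -584.3  788.8]
{'time': 0.1, 'joints': array([ 7.09886645e+01,  2.42816579e+01,  9.34268174e+01,  2.03185392e-04,
        6.23729323e+01, -1.08779093e+00]), 'dq': array([ 0.03400333, -0.18355753, -0.19885459, -0.08875271, -0.02849446,
        0.00559744]), 'joint_efforts': array([ 2.40146901e-04, -5.45614100e+01, -2.74323857e+01,  6.44452334e-02,
        1.87679718e-02, -3.14077681e-06]), 'ee_pos': array([192.14259272, 594.1976594 , 221.96356468]), 'ee_rot': array([-1.79918610e+02, -1.72532632e-03,  1.62076360e+02]), 'contact_force': array([-0.46371684, -0.5574321 , -0.12356527]), 'moment': array([ 0.00244323, -0.0438233 ,  0.01999894]), 'grasp_force': 0.0, 'grip_width': 0.9982594681228381}
```

View pics/top0.png

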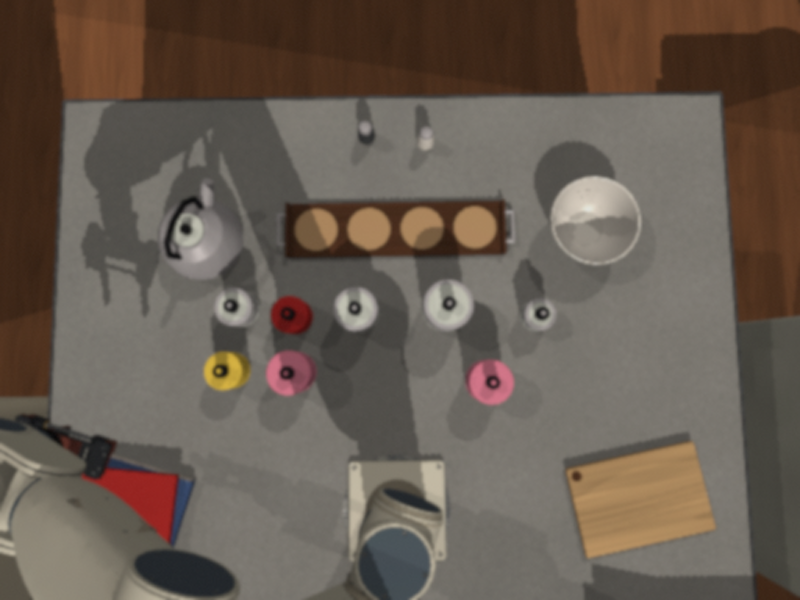

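View pics/side0.png

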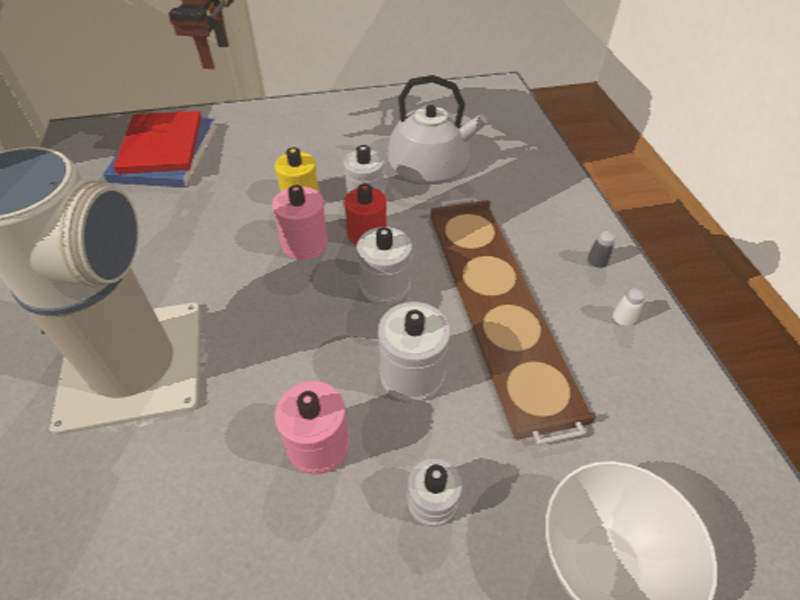

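Top view (pixels in the 800x600 enlargement): the steel canisters are at (235,307), (356,309), (448,304) and (541,314). Things that could be mistaken for them are red (291,315), yellow (226,371), pink (290,373) and (491,382). The kettle lid knob at (187,229) and the dark shaker at (366,131) could pass for knobs. The pads are at (316,229), (369,229), (422,229) and (475,228), with the kettle to their left (y>0) and the bowl to their right.

By description the plain steel ones are mine: tea (541,314), coffee (235,307), sugar (356,309) and flour (448,304). With the kettle at y>0, tea goes on pad_1 and flour on pad_4.

The side view shows the same objects: tea (435,490), flour (414,350), sugar (384,262), coffee (363,175).

```bash
cat > h.py <<'E'
import numpy as np, cv2
from station import robot, read_state, viewer, workorder
def P(p):
    K=np.array([[p["fx"],0,p["cx"]],[0,p["fy"],p["cy"]],[0,0,1.]])
    return K@np.c_[np.array(p["R"]),np.array(p["t"])]
def tri(pa,a,pb,b):
    X=cv2.triangulatePoints(P(pa),P(pb),np.array(a,float).reshape(2,1),np.array(b,float).reshape(2,1))[:,0]
    return X[:3]/X[3]
def on_plane(p,uv,z):
    M=P(p); H=np.c_[M[:,0],M[:,1],M[:,2]*z+M[:,3]]
    w=np.linalg.solve(H,[uv[0],uv[1],1.]); return w[:2]/w[2]
def proj(p,X):
    w=P(p)@np.r_[X,1.]; return w[:2]/w[2]
def knob(p,uv,r=9,thr=75):
    """bounding-box centre and area of the dark blob nearest uv"""
    g=p["image"].max(axis=2)<thr
    n,lab,st,c=cv2.connectedComponentsWithStats(g.astype(np.uint8))
    k=[i for i in range(1,n) if np.hypot(*(c[i]-uv))<r and 4<st[i,4]<4000]
    i=max(k,key=lambda i:st[i,4]); return c[i],st[i]
E
cat > m.py <<'E'
from h import *
T=viewer.snapshot("top"); S=viewer.snapshot("side")
cans={"tea":((541,314),(435,479)),"coffee":((233,306),(363,154)),"sugar":((355,308),(384,238)),"flour":((449,303),(414,322))}
for n,(a,b) in cans.items():
    ca,sa=knob(T,np.array(a)*.64); cb,sb=knob(S,np.array(b)*.64)
    X=tri(T,ca,S,cb); print(n,X.round(1),sa[2:],sb[2:],"resid",(proj(T,X)-ca).round(2))
    # steel diameter from top-view bright lid
E
python3 m.py
cat > m2.py <<'E'
from h import *
T=viewer.snapshot("top"); S=viewer.snapshot("side")
for n in ("pad_1","kettle","bowl","canister_tea"):
    f=viewer.landmark_of if n in("kettle","bowl") else viewer.masks_of
    A=f(T,n);B=f(S,n)
    for nm,p,D in(("T",T,A),("S",S,B)):
        print(n,nm,[(round(d["score"],2),np.round(d["at"],1).tolist(),on_plane(p,d["at"],15 if "pad" in n else 0).round(0).tolist()) for d in D[:8]])
    if n=="pad_1":
        def cen(D):
            out=[]
            for d in D:
                h=cv2.convexHull(np.argwhere(d["pixels"])[:,::-1].astype(np.int32))
                if d["score"]>.5: out.append(cv2.fitEllipse(h)[:2])
            return out
        ea,eb=cen(A),cen(B)
        for c,s in ea:
            q=on_plane(T,c,15); e=min(eb,key=lambda e:np.linalg.norm(on_plane(S,e[0],15)-q))
            print("pad",tri(T,c,S,e[0]).round(1),q.round(1),on_plane(S,e[0],15).round(1),np.round(s,1))
E
python3 m2.py
```

```text
tea [ 437.5 -327.1   79. ] [ 8  7 32] [ 14  18 166] resid [ 0.02 -0.19]
coffee [460.2 353.4 104. ] [ 8  8 36] [ 9 12 74] resid [ 0.01 -0.12]
sugar [451.2  84.3 121.3] [ 7  8 30] [ 10  14 107] resid [ 0. -0.]
flour [ 457.  -117.5  140.9] [ 7  8 33] [ 11  16 136] resid [ 0.01 -0.04]
pad_1 T [(0.89, [269.7, 144.3], [652.0, -68.0]), (0.83, [202.8, 143.4], [658.0, 179.0]), (0.61, [301.1, 146.3], [643.0, -183.0]), (0.59, [237.0, 144.8], [652.0, 53.0])]
pad_1 S [(0.76, [343.5, 249.6], [645.0, -197.0]), (0.74, [301.1, 147.7], [649.0, 179.0]), (0.65, [327.9, 207.3], [652.0, -63.0]), (0.59, [312.3, 173.1], [650.0, 67.0])]
pad [648.2 -69.2  14.6] [647.7 -69. ] [648.6 -69.5] [27.2 27.6]
pad [648.7 182.2  12.9] [647.5 182.1] [648.8 180. ] [27.  28.1]
pad [ 649.8 -193.2   10.5] [ 648.4 -192.5] [ 648.5 -195.5] [27.1 28.5]
pad [649.6  57.   12.7] [648.7  56.9] [649.2  55. ] [26.1 26.8]
kettle T [(0.76, [132.2, 151.6], [634.0, 444.0])]
kettle S [(0.72, [271.0, 101.9], [618.0, 451.0])]
bowl T [(0.93, [376.0, 148.1], [636.0, -464.0]), (0.56, [305.0, 146.5], [645.0, -200.0])]
bowl S [(0.66, [385.9, 360.7], [641.0, -455.0])]
canister_tea T [(0.6, [345.2, 199.7], [445.0, -342.0])]
canister_tea S [(0.95, [278.2, 313.9], [446.0, -314.0])]
```

Measured knob mid-heights (79, 104, 121, 141 mm) fit tea, coffee, sugar and flour standing on the counter. The pads lie 125 mm apart at z≈13 and the kettle is at y≈+447. I'll hover over the coffee canister and check it with the wrist camera.

Run:
```python
from h import *
robot.servo_line([192,594,340],velocity=200)
ims=[]
robot.move_ptp([460,353,300],[180,0,40])
p=viewer.snapshot("wrist"); print(proj(p,[460,353,105]),(-p["R"].T@p["t"]).round())
cv2.imwrite("pics/w1.png",p["image"][:,:,::-1])
print(read_state()["ee_pos"],read_state()["ee_rot"],read_state()["joints"],read_state()["time"])
for X in([460,353,102],[437,-327,82],[451,84,122],[457,-117.5,142],[648,182,92],[648,56,112],[648,-69,132],[648,-194,152]):
    for dz in(0,205):
        for y in (90,40):
            q=robot.solve_ik([X[0],X[1],X[2]+dz],[180,0,y]); print(X,dz,y,None if q is None else np.round(q,0)) if y==90 or q is None else 0
```

```text
[256.11170182 168.10221194] [513. 399. 461.]
[459.50735497 353.58509832 299.62946897] [-1.79984934e+02  3.39860641e-02  4.01103619e+01] [3.63949358e+01 1.58861955e+01 9.49245603e+01 1.37239169e-02
 6.92241357e+01 8.62797064e+01] 2.85
[460, 353, 102] 0 90 [ 36.  30. 103.  -0.  47.  36.]
[460, 353, 102] 205 90 [36. 15. 94. -0. 70. 36.]
[437, -327, 82] 0 90 [-38.  29. 108.   0.  42. -38.]
[437, -327, 82] 205 90 [-38.  13. 100.   0.  67. -38.]
[451, 84, 122] 0 90 [  9.  20. 118.  -0.  42.   9.]
[451, 84, 122] 205 90 [  9.   3. 107.  -0.  70.   9.]
[457, -117.5, 142] 0 90 [-16.  19. 116.  -0.  46. -16.]
[457, -117.5, 142] 205 90 [-16.   3. 104.   0.  73. -16.]
[648, 182, 92] 0 90 [15. 37. 91. -0. 52. 15.]
[648, 182, 92] 205 90 [15. 24. 83. -0. 73. 15.]
[648, 56, 112] 0 90 [ 4. 34. 94. -0. 52.  4.]
[648, 56, 112] 205 90 [ 4. 21. 85. -0. 74.  4.]
[648, -69, 132] 0 90 [-7. 33. 93. -0. 54. -7.]
[648, -69, 132] 205 90 [-7. 21. 83.  0. 76. -7.]
[648, -194, 152] 0 90 [-18.  33.  89.   0.  58. -18.]
[648, -194, 152] 205 90 [-18.  22.  78.   0.  79. -18.]
```

View pics/w1.png

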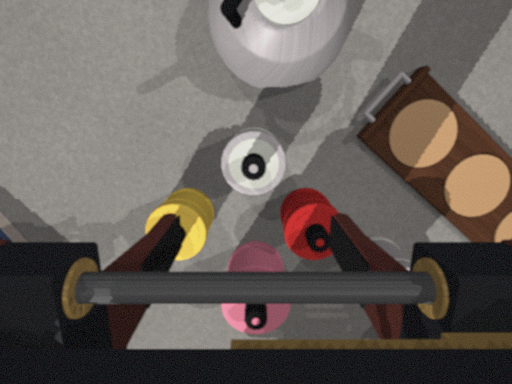

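The wrist view shows the plain steel canister with its knob at (253,167), against a predicted (256,168). Yellow (180,225), red (310,225) and pink (256,285) are clearly separate. Picking coffee first.

```bash
cat > pp.py <<'E'
from h import *
LID={"tea":70,"coffee":90,"sugar":110,"flour":130}
PAD={"tea":(648.5,181.3),"coffee":(648.5,56.2),"sugar":(648.5,-69.1),"flour":(648.5,-193.8)}
def kn(p,xyz):
    uv=proj(p,xyz); g=(p["image"].max(axis=2)<70).astype(np.uint8)
    cs,_=cv2.findContours(g,cv2.RETR_EXTERNAL,cv2.CHAIN_APPROX_NONE)
    best=[]
    for c in cs:
        (u,v),r=cv2.minEnclosingCircle(c)
        if 5<r<40: best.append((np.hypot(u-uv[0],v-uv[1]),u,v,r))
    b=min(best); return np.array(b[1:3]),b[0],b[3]
def locate(n,xy,yaw):
    """two wrist pictures 70 mm apart along tool x; the second from right above"""
    z=LID[n]+30; d=np.array([np.cos(np.radians(yaw)),np.sin(np.radians(yaw))])*70
    H=LID[n]+205; r=[]
    for o in (0,1):
        t=np.array(xy)-o*d
        (robot.move_ptp if o==0 else robot.servo_line)([*t,H],[180,0,yaw])
        robot.pause(.2)
        p=viewer.snapshot("wrist"); uv,e,rad=kn(p,[*xy,z-3]); r.append((p,uv)); print(n,"px err",round(e,1),"rad mm",rad*15*0+rad)
    X=tri(*r[0],*r[1]); q=on_plane(*r[1],z)
    print(n,"tri",X.round(1),"above",q.round(1)); 
    return q,X
def pick(n,q,yaw):
    L=LID[n]
    robot.move_ptp([*q,L+120],[180,0,yaw])
    hit=robot.servo_line([*q,L+6],velocity=80,until_force=15)
    if hit: raise SystemExit(f"hit at {read_state()['ee_pos']}")
    robot.grasp(50); robot.pause(.3); s=read_state()
    print("grip mm",s["grip_width"]*88,"F",s["grasp_force"],"fc",s["contact_force"].round(1),s["ee_pos"].round(1))
    robot.servo_line([*q,L+60],velocity=80)
    robot.servo_line([*q,L+205],velocity=180)
    robot.pause(.2); s=read_state(); print("lifted",s["grip_width"]*88,s["contact_force"].round(1))
def place(n,yaw,xy=None):
    L=LID[n]; xy=PAD[n] if xy is None else xy
    robot.move_ptp([*xy,L+215],[180,0,yaw])
    robot.servo_line([*xy,L+6+15+12],velocity=130)
    robot.pause(.2)
    hit=robot.servo_line([*xy,L+6+15-5],velocity=15,until_force=5)
    s=read_state(); print("down",hit,s["ee_pos"].round(1),"base z",round(s["ee_pos"][2]-L-6,1))
    robot.open_gripper(); robot.pause(.2)
    robot.servo_line([*xy,L+110],velocity=130)
    print("t",read_state()["time"])
E
python3 - <<'E'
from pp import *
q,X=locate("coffee",(460.2,353.4),40)
if np.hypot(*(q-[460.2,353.4]))>8: raise SystemExit("off")
pick("coffee",q,40)
p=viewer.snapshot("side"); cv2.imwrite("pics/s2.png",p["image"][:,:,::-1])
print(read_state()["time"])
E
```

```text
coffee px err 4.7 rad mm 12.699529647827148
coffee px err 4.1 rad mm 12.589778900146484
coffee tri [460.2 357.9 108.6] above [460.2 357.9]
grip mm 29.379680594709427 F 49.98938977718353 fc [ 0.3 -1.  -1.2] [460.2 357.8  96. ]
lifted 29.514506737564265 [ 0.1  0.8 -3.4]
9.5917
```

View pics/s2.png

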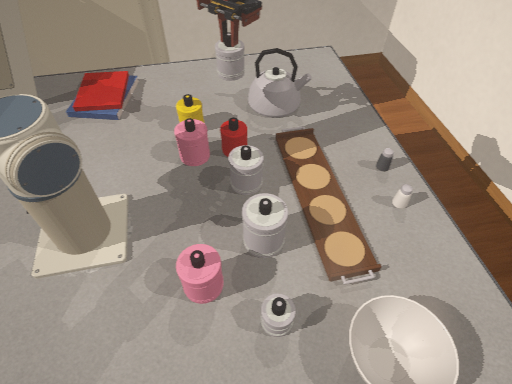

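The side view shows the coffee canister hanging upright from the gripper at (231,55), with nothing else disturbed. Placing it on pad_2.

Run:
```python
from pp import *
place("coffee",90)
q,X=locate("sugar",(451.2,84.3),90)
if np.hypot(*(q-[451.2,84.3]))>8: raise SystemExit("off")
p=viewer.snapshot("top"); cv2.imwrite("pics/t2.png",p["image"][80:260,80:380,::-1])
pick("sugar",q,90)
print(read_state()["time"])
```

```text
down True [648.7  56.2 110.8] base z 14.8
t 15.5167
sugar px err 2.9 rad mm 12.699529647827148
sugar px err 1.4 rad mm 12.419829368591309
sugar tri [450.2  85.6 127.1] above [450.3  85.6]
grip mm 29.481574682584196 F 50.000009536743164 fc [-0.4  0.4 -0.2] [450.3  85.6 116. ]
lifted 29.1145893962991 [-0.   0.3 -4.2]
22.9167
```

View pics/t2.png

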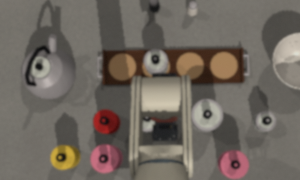

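Coffee stands on pad_2 (crop pixel (155,60)). Going on with sugar, then flour.

Run:
```python
from pp import *
place("sugar",90)
for n,xy in (("flour",(457,-117.5)),("tea",(437.5,-327.1))):
    q,X=locate(n,xy,90)
    if np.hypot(*(q-xy))>8: raise SystemExit("off")
    pick(n,q,90)
    if n=="tea":
        robot.servo_line([*q,300],velocity=150); robot.servo_line([*PAD[n],300],velocity=200)
    place(n,90)
s=read_state()["ee_pos"]
robot.servo_line([s[0],s[1],330],velocity=150)
print(read_state()["time"])
```

```text
down True [648.4 -69.1 131. ] base z 15.0
t 28.4917
flour px err 2.6 rad mm 12.730371475219727
flour px err 1.4 rad mm 12.593184471130371
flour tri [ 456.  -116.4  147.3] above [ 456.  -116.4]
grip mm 29.59317603631717 F 49.999966621398926 fc [-0.   0.8  0.3] [ 455.9 -116.4  136. ]
lifted 29.245109529618816 [-0.   0.1 -4.9]
down True [ 648.4 -193.7  151. ] base z 15.0
t 41.2667
tea px err 2.6 rad mm 12.863876342773438
tea px err 1.0 rad mm 12.569456100463867
tea tri [ 436.6 -326.2   87. ] above [ 436.8 -326.2]
grip mm 29.45572207280305 F 49.999868273735046 fc [ 0.6  0.4 -0.1] [ 436.8 -326.2   76. ]
lifted 29.202726470413047 [ 0.4  0.3 -2.7]
down True [648.4 181.3  91. ] base z 15.0
t 56.7417
57.8917
```

Every canister touched down with its base at about 15 mm. Next I'll back the arm off and check the centring.

Run:
```python
from pp import *
robot.move_ptp([400,0,400],[180,0,90]); robot.pause(.5)
T=viewer.snapshot("top"); S=viewer.snapshot("side")
for n in PAD:
    z=LID[n]+15+18
    r=[]
    for p in (T,S):
        uv=proj(p,[*PAD[n],z])
        try: r.append((p,knob(p,uv,6)[0]))
        except ValueError: print(n,"no knob")
    if len(r)==2: print(n,tri(*r[0],*r[1]).round(1),"want",PAD[n],z)
for n in("kettle","bowl"):
    print(n,[np.round(viewer.landmark_of(p,n)[0]["at"],1) for p in (T,S)])
cv2.imwrite("pics/s3.png",cv2.resize(S["image"][100:300,230:430,::-1],(600,600),interpolation=cv2.INTER_CUBIC))
cv2.imwrite("pics/t3.png",cv2.resize(T["image"][100:200,90:430,::-1],(800,235),interpolation=cv2.INTER_CUBIC))
```

```text
tea [648.8 180.4  97.2] want (648.5, 181.3) 103
coffee [649.5  54.7 117.1] want (648.5, 56.2) 123
sugar [651.2 -71.5 135.2] want (648.5, -69.1) 143
flour [ 649.  -195.   157.1] want (648.5, -193.8) 163Traceback (most recent call last):
  File "<stdin>", line 13, in <module>
IndexError: list index out of range
```

Run:
```python
from pp import *
S=viewer.snapshot("side")
cv2.imwrite("pics/s3.png",cv2.resize(S["image"][:,:,::-1],(800,600),interpolation=cv2.INTER_CUBIC))
print(read_state()["time"])
```

```text
59.8417
```

View pics/s3.png

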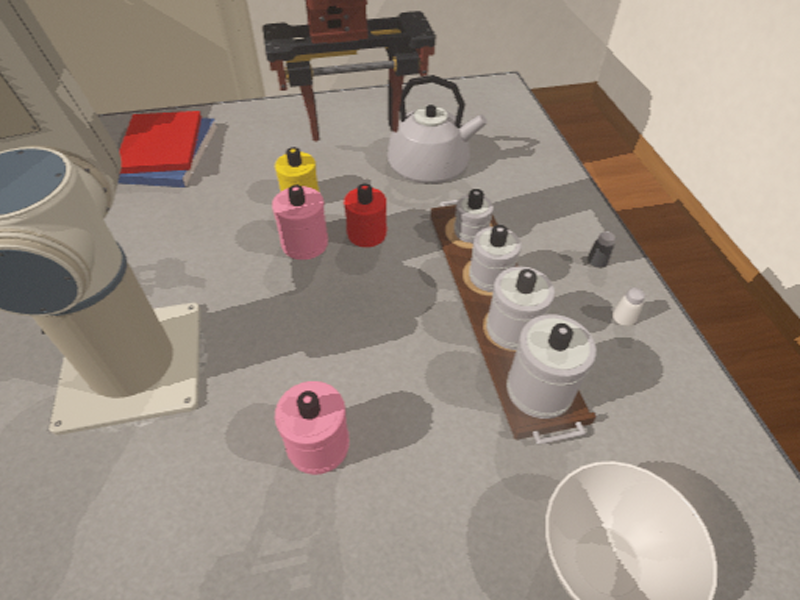

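The side view shows all four standing upright on their pads in order: tea (473,215), coffee (495,260), sugar (520,308) and flour (552,365). The kettle (430,145) and bowl (632,545) are where they were at the start. The measured knob axes are within 4 mm of the pad centres.

```bash
python3 -c "
from station import workorder
print(workorder.hand_in())"
```

```text
the job is handed in; nothing more can be done
None
```

I handed the job in at about 60 s of robot time: tea, coffee, sugar and flour stand upright on pads 1 to 4 from the kettle's end, each measured within 4 mm of its pad centre, with the kettle and bowl in the same place in the camera view; the hand-in returned no verdict.

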